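# Sort the worn spring buffers by feel

## Robot

A 6-joint arm with a two-finger parallel gripper is mounted at the origin on a cart in front of the work surface, level with it; the furniture and walls round the work are solid. World frame = base frame: x ahead of the robot, y to its left, z up, the work surface at z = 0. Lengths are in m, angles in degrees, forces in N, time in s.
With the tool pointing down it reaches from about 0.25 to 0.775 m from the base axis. Payload 4 kg.
Tool frame: the origin (TCP) lies between the finger pads; the fingertips stand 25 mm ahead of it and the grasp point (between the pads) lies 6 mm ahead of it; z points along the fingers, y is the line along which they close (so a half turn about z gives the same grasp; the last joint's range is limited). The gripper opens to 94 mm and grips with 3 to 60 N. Pads are 16 mm wide; open, the fingers measure 119 mm over their backs; the gripper's body (75 mm by 177 mm) begins 78 mm behind the grasp point.
Start: joints at [-77.584, 4.996, 78.535, -0, 96.463, -5.907], TCP at [0.173, -0.522, 0.231] pointing down, gripper open.
Joint ranges: [-177.83, 177.83], [-43.37, 116.18], [15.69, 146.23], [-61.86, 241.86], [9.47, 152.12], [-147.06, 147.06]. Speed limits (degrees/s): [159.86, 159.86, 180, 180, 180, 180].

## Interface

Orientations are given as a 3x3 rotation matrix whose columns are the frame's x, y, z axes.
In Python, from bench import status, vision, order gives the robot as it stands.
- The arm moves only by the tool servo_tool, never from a script. Its argument "deltas" is one flat list of numbers, 7 for each row, row after row: the finger opening in mm, from 0 to 94, then the shift along the tool's x, y, z in mm, then the turn, a rotation vector about the tool's x, y, z in rad. In form: [gripper, dx, dy, dz, wx, wy, wz, gripper, dx, dy, dz, wx, wy, wz, ...]. A call has 1 to 12 rows; each row shifts and turns the commanded pose from where the row before left it, along the tool's axes as they then stand; what a row does not reach is not made up. A row lasts 1/12 s, in which the tool goes at most 41.7 mm and 7.16 degrees, less where a joint would pass 70% of its speed; a pose out of reach is approached as far as the arm can. A call is refused whole if a number of a shift passes 41.7 or a number of a turn 0.125, either way. A call with a gripper value outside its range is refused whole. The fingers move at their own pace and stop on an object; the grip force is fixed at half the most. Time passes only in rows, so rows that do not move let the fingers close. It gives the time, the measured TCP pose, the force, the opening and the grip force at its end, in the units of the state.
- status.sense(): the state, without advancing time (a new reading comes with each control period).
- vision.grab_frame(name): name is "scene" or "side" or "wrist"; returns a dict with "image" (480x640x3 uint8, red, green, blue), "fx", "fy", "cx", "cy" (pixels), "extrinsics" (4x4, takes a point from camera to world coordinates). Camera axes: x right, y down, z forward; pixel columns grow to the right and rows downward; lengths in m; the calibration is good to about 2 mm. The wrist camera is an equidistant fisheye: a pixel r from the principal point sees the ray r / f radians off the axis. A picture is of the moment at which its call begins. There is no depth.
- order.job_done(): hands the job in; it is judged then, once.
The state is a dict: "t": time; "qpos": joint angles; "dq": joint speeds; "tau": joint torques, N m; "ee_pos": TCP position; "tcp_rot": TCP orientation; "wrist_force": force on the tool from outside, world axes, zero at the start; "torque": the same for the moment, N m; "grip_width": opening from 0.0 (shut) to 1.0 (fully open); "grasp_force": force on a finger pad.
Only numpy, scipy, OpenCV 4.12 (cv2) and the standard library are available. Lean on these libraries where they do the work, as an engineer would, in place of code of your own. Each camera call takes 0.05 s, during which the arm holds its last target. There are 200 camera calls.

## Task

Three spring buffers that look alike lie on the bench; some have gone soft. Find out which by squeezing them end to end between the fingers, gently enough not to damage any. Set every soft one down (do not drop it) flat on the floor of the plywood box, leave every hard one lying where it is, and leave the other things alone.

Things in the scene. Friction and masses are not known exactly. Their poses are not given: they have to be found in the camera images.
- buffer_a: one of three like spring buffers, 52 mm long along its x axis, with a square steel flange (44 x 44 mm, 6 mm thick) at each end and a 31 mm round sleeve between; 0.13 kg. Origin at the middle of the new length, 22 mm above what it lies on; z up. Pinched end to end with 20 N, a hard one gives about 1 mm and springs back, a soft one gives 10 mm and stays pushed in. A pinch over 60 N damages it
- buffer_b: one of three like spring buffers, 52 mm long along its x axis, with a square steel flange (44 x 44 mm, 6 mm thick) at each end and a 31 mm round sleeve between; 0.13 kg. Origin at the middle of the new length, 22 mm above what it lies on; z up. Pinched end to end with 20 N, a hard one gives about 1 mm and springs back, a soft one gives 10 mm and stays pushed in. A pinch over 60 N damages it
- buffer_c: one of three like spring buffers, 52 mm long along its x axis, with a square steel flange (44 x 44 mm, 6 mm thick) at each end and a 31 mm round sleeve between; 0.13 kg. Origin at the middle of the new length, 22 mm above what it lies on; z up. Pinched end to end with 20 N, a hard one gives about 1 mm and springs back, a soft one gives 10 mm and stays pushed in. A pinch over 60 N damages it
- buffer_a_cap (a joint): how far the +x flange (and sleeve) of buffer_a is pushed in toward the other flange, m: 0 at full length (at the start), at most 0.010
- buffer_b_cap (a joint): how far the +x flange (and sleeve) of buffer_b is pushed in toward the other flange, m: 0 at full length (at the start), at most 0.010
- buffer_c_cap (a joint): how far the +x flange (and sleeve) of buffer_c is pushed in toward the other flange, m: 0 at full length (at the start), at most 0.010
- wood_box: open plywood box fixed to the bench, 220 mm along its x axis, 130 mm along its y axis, 58 mm high, walls 8 mm, floor 6 mm thick (inside 204 x 114 mm, 52 mm deep). Origin at the centre of its underside, on the bench; empty at the start
- heat_sink: finned aluminium heat sink 93x50x26 mm, origin at the centre of its underside (bystander, loose, leave it alone)
- small_transformer: small transformer 41x47x47 mm, origin at the centre of its underside (bystander, loose, leave it alone)
- board_b: small green circuit board 55x75x15 mm, origin at the centre of its underside (bystander, loose, leave it alone)
Things that resemble listed ones, but are neither listed nor needed, are in the scene too. What is shaped like the buffer_a but green or orange is not meant.

How it is judged (in metres and radians):
At the end, for the whole second after the job is handed in: The two soft buffers (pushed in over 3 mm) rest on the floor inside the plywood box: middle within the inner walls, 15 to 40 mm above the box's underside. The hard one (pushed in under 2 mm) rests within 30 mm of its start, tilted less than 0.15 rad (((x of buffer_b in the frame of wood_box between -0.102 and 0.102 m and y of buffer_b in the frame of wood_box between -0.057 and 0.057 m and z of buffer_b in the frame of wood_box between 0.015 and 0.04 m and linear speed of each of buffer_b, buffer_c, buffer_a below 0.02 m/s and value of joint each of buffer_b_cap, buffer_c_cap above 0.003 m and x of buffer_c in the frame of wood_box between -0.102 and 0.102 m and y of buffer_c in the frame of wood_box between -0.057 and 0.057 m and z of buffer_c in the frame of wood_box between 0.015 and 0.04 m and distance of buffer_a from where it was at the start of the episode below 0.03 m and angle between buffer_a's own z axis and vertical below 0.15 rad and value of joint buffer_a_cap below 0.002 m) or (x of buffer_a in the frame of wood_box between -0.102 and 0.102 m and y of buffer_a in the frame of wood_box between -0.057 and 0.057 m and z of buffer_a in the frame of wood_box between 0.015 and 0.04 m and linear speed of each of buffer_a, buffer_c, buffer_b below 0.02 m/s and value of joint each of buffer_a_cap, buffer_c_cap above 0.003 m and x of buffer_c in the frame of wood_box between -0.102 and 0.102 m and y of buffer_c in the frame of wood_box between -0.057 and 0.057 m and z of buffer_c in the frame of wood_box between 0.015 and 0.04 m and distance of buffer_b from where it was at the start of the episode below 0.03 m and angle between buffer_b's own z axis and vertical below 0.15 rad and value of joint buffer_b_cap below 0.002 m) or (x of buffer_a in the frame of wood_box between -0.102 and 0.102 m and y of buffer_a in the frame of wood_box between -0.057 and 0.057 m and z of buffer_a in the frame of wood_box between 0.015 and 0.04 m and linear speed of each of buffer_a, buffer_b, buffer_c below 0.02 m/s and value of joint each of buffer_a_cap, buffer_b_cap above 0.003 m and x of buffer_b in the frame of wood_box between -0.102 and 0.102 m and y of buffer_b in the frame of wood_box between -0.057 and 0.057 m and z of buffer_b in the frame of wood_box between 0.015 and 0.04 m and distance of buffer_c from where it was at the start of the episode below 0.03 m and angle between buffer_c's own z axis and vertical below 0.15 rad and value of joint buffer_c_cap below 0.002 m))); the robot touches nothing.
It fails at once if a buffer is squeezed too hard (more than 60 N on either finger; the two fingers together 120 N) (contact force between the fingers and buffer_a above 120 N or contact force between the fingers and buffer_b above 120 N or contact force between the fingers and buffer_c above 120 N).
It fails at once if a buffer is dropped or knocked (moves faster than 0.5 m/s without being held) ((contact force between the fingers and buffer_a below 0.01 N and linear speed of buffer_a above 0.5 m/s) or (contact force between the fingers and buffer_b below 0.01 N and linear speed of buffer_b above 0.5 m/s) or (contact force between the fingers and buffer_c below 0.01 N and linear speed of buffer_c above 0.5 m/s)).
It fails at once if a bystander is pushed more than 30 mm (distance of any of heat_sink, small_transformer, board_b from where it was at the start of the episode above 0.03 m).
It also fails if it takes over 67 s, if anything falls off the work surface, if the arm or the gripper's body presses on something with over 40 N, if the wrist force passes 120 N, or if a joint passes its speed limit or range.

## Working session

There is one attempt and no reset: what is moved stays moved. The work goes in short steps, Python scripts to look and compute and a tool call to move; the robot and the scene stay as the last step left them, time stands still between calls to the robot, and variables do not carry over. Pictures are saved under pics/ and viewed, at most 10 in all, crops included, and the job is handed in when it is done.

Besides the shell and the picture viewer there is one more tool, called after "Call:" as name(argument=value, ...) on one line, values as JSON. servo_tool: Moves the arm, as the interface text tells. Its arguments: {"type":"object","properties":{"deltas":{"type":"array","items":{"type":"number"}}},"required":["deltas"]}

```bash
mkdir -p pics
cat > h.py <<'E'
import numpy as np, cv2
from bench import status, vision, order
def grab(n,save=None):
    f=vision.grab_frame(n)
    if save: cv2.imwrite('pics/'+save,f['image'][:,:,::-1])
    return f
def plane(f,u,v,z,fish=False):
    x=(u-f['cx'])/f['fx'];y=(v-f['cy'])/f['fy']
    if fish:
        r=np.hypot(x,y); d=np.array([np.sin(r)*x/max(r,1e-9),np.sin(r)*y/max(r,1e-9),np.cos(r)])
    else: d=np.array([x,y,1.])
    E=np.array(f['extrinsics']);d=E[:3,:3]@d;o=E[:3,3]
    return o+d*(z-o[2])/d[2]
E
python3 - <<'E'
from h import *
a=grab('scene','s1.png');b=grab('side','d1.png')
for f in(a,b):print(f['fx'],np.round(f['extrinsics'],3).tolist())
print(status.sense())
E
```

```text
613.5499284369545 [[-0.69, -0.404, 0.6, -0.394], [-0.723, 0.401, -0.562, 0.867], [-0.013, -0.822, -0.569, 0.911], [0.0, 0.0, 0.0, 1.0]]
516.7028217299393 [[-0.966, -0.177, 0.188, 0.319], [-0.258, 0.664, -0.702, 0.795], [-0.0, -0.727, -0.687, 0.773], [0.0, 0.0, 0.0, 1.0]]
{'t': 0.1, 'qpos': array([-7.75844849e+01,  5.03596551e+00,  7.86130217e+01, -9.59373489e-04,
        9.64637368e+01, -5.90710623e+00]), 'dq': array([-0.01069065, -0.05442653, -0.1210355 ,  0.00105018,  0.12985112,
       -0.04725359]), 'tau': array([ 2.17632296e-03, -3.41250193e+01, -3.03302264e+01,  7.20325112e-02,
        3.03418993e-02, -1.00432935e-04]), 'ee_pos': array([ 0.17279964, -0.52169344,  0.2294379 ]), 'tcp_rot': array([[ 9.49302062e-01,  3.14365077e-01, -4.39240295e-04],
       [ 3.14365329e-01, -9.49300143e-01,  1.91781801e-03],
       [ 1.85924132e-04, -1.95867051e-03, -9.99998065e-01]]), 'wrist_force': array([-0.37297624, -0.11641085,  0.34703007]), 'torque': array([-0.02579881,  0.00647123,  0.01317402]), 'grasp_force': 0.0, 'grip_width': 0.999683504035557}
```

View pics/s1.png

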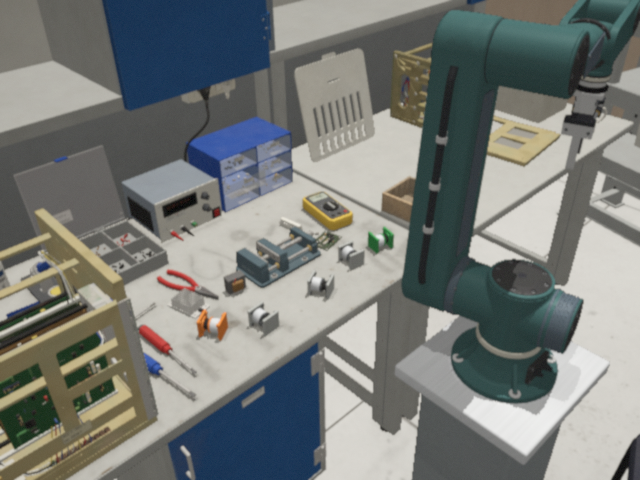

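View pics/d1.png

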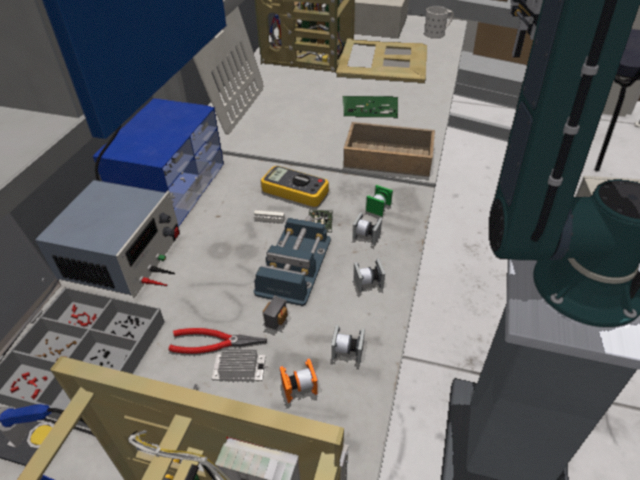

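The side view shows three steel/white buffers at (347,344), (368,274) and (367,228). Two decoys could be mistaken for them, orange at (299,380) and green at (378,200). The box is at (390,150). Next is one close crop to check the choice and get the edges.

Run:
```python
from h import *
im=cv2.imread('pics/d1.png')
c=cv2.resize(im[115:395,250:450],None,fx=2.1,fy=2.1,interpolation=cv2.INTER_CUBIC)
c2=cv2.resize(cv2.imread('pics/s1.png')[170:345,190:440],None,fx=1.5,fy=1.5,interpolation=cv2.INTER_CUBIC)
out=np.zeros((588,800,3),np.uint8);out[:,:420]=c;out[:c2.shape[0],422:797]=c2
cv2.imwrite('pics/c1.png',out)
f=grab('side')
for n,p in dict(A=(347,344),B=(368,274),C=(367,228),O=(299,380),G=(378,200)).items():print(n,plane(f,*p,0.022))
```

```text
A [0.42540337 0.27426133 0.022     ]
B [0.42410881 0.10189896 0.022     ]
C [ 0.45405908 -0.03067493  0.022     ]
O [0.48504379 0.36373331 0.022     ]
G [ 0.4494577  -0.13158842  0.022     ]
```

View pics/c1.png

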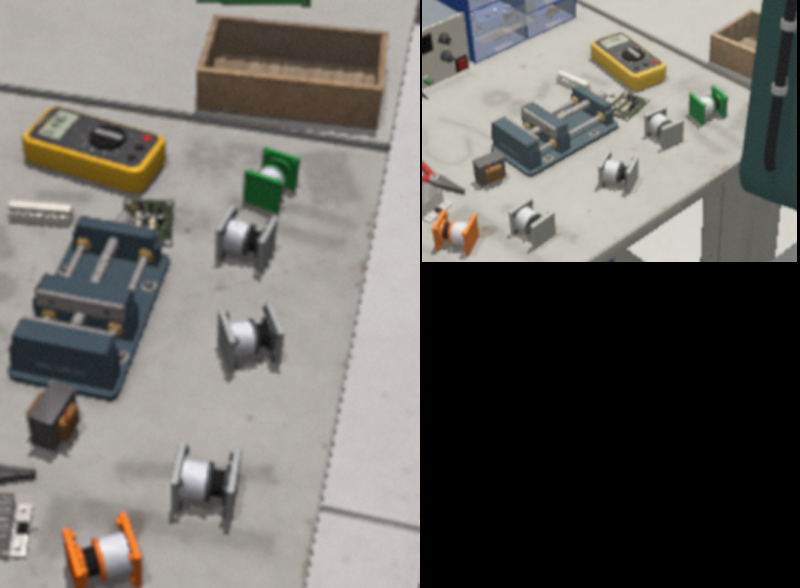

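Run:
```python
from h import *
f=grab('side')
for n,p in dict(A=(178,480,233,487),B=(226,340,272,334),C=(230,235,265,243)).items():
    p=np.array(p)/2.1+[250,115]*2
    a=plane(f,*p[:2],.022);b=plane(f,*p[2:],.022);d=b-a
    print(n,(a+b)[:2]/2,np.hypot(*d[:2]),np.degrees(np.arctan2(d[1],d[0])))
bx=[(197,110),(378,125),(388,30),(208,18)]
for i,p in enumerate(bx): print(plane(f,p[0]/2.1+250,p[1]/2.1+115,0 if i<2 else .058))
```

```text
A [0.42342232 0.27639947] 0.045923010165440516 -173.75203195448674
B [0.42215272 0.10546813] 0.044285024773051344 -155.106883729835
C [ 0.45180089 -0.02859495] 0.03748515860729738 175.79911390244052
[ 0.56312812 -0.26641016  0.        ]
[ 0.34643426 -0.29240904  0.        ]
[ 0.35631416 -0.41264947  0.058     ]
[ 0.5785545  -0.38285381  0.058     ]
```

Call:
servo_tool(deltas=[94,25,-22,0,0,0,0,94,35,-32,0,0,0,0,94,35,-32,0,0,0,0,94,35,-32,0,0,0,0,94,35,-32,0,0,0,0,94,35,-32,0,0,0,0,94,35,-32,0,0,0,0,94,35,-32,0,0,0,0,94,35,-32,0,0,0,0,94,35,-32,0,0,0,0,94,35,-32,0,0,0,0,94,20,-20,0,0,0,0])

```text
t: 1.2
ee_pos: [0.4068, -0.1015, 0.2305]
tcp_rot: [[0.949, 0.317, 0.001], [0.317, -0.949, 0.001], [0.001, -0.001, -1.0]]
wrist_force: [0.4, -0.7, 0.5]
grip_width: 1.002
grasp_force: 0.0
```

Run:
```python
from h import *
f=grab('wrist','w1.png');print(f['fx'],f['cx'],f['cy'],np.round(f['extrinsics'],3).tolist())
```

```text
371.64829954431775 318.4481943181166 250.125954450315 [[0.317, -0.922, -0.222, 0.472], [-0.948, -0.308, -0.074, -0.079], [0.0, 0.234, -0.972, 0.385], [0.0, 0.0, 0.0, 1.0]]
```

View pics/w1.png

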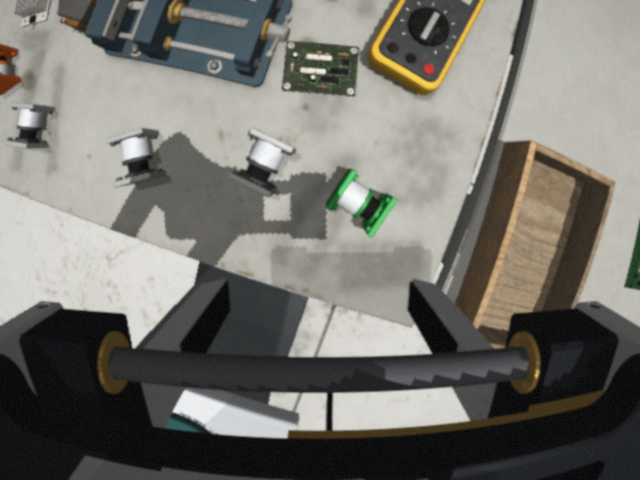

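The wrist view shows A at (30,124), B at (137,156), C at (265,160), with the green decoy at (360,203) and the box on the right. I'll zoom in for the flange edges.

Run:
```python
from h import *
im=cv2.imread('pics/w1.png')
out=cv2.resize(im[90:210,95:305],None,fx=3.8,fy=3.8,interpolation=cv2.INTER_CUBIC)[:,:798]
cv2.imwrite('pics/c2.png',out)
```

```text
(no output)
```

View pics/c2.png

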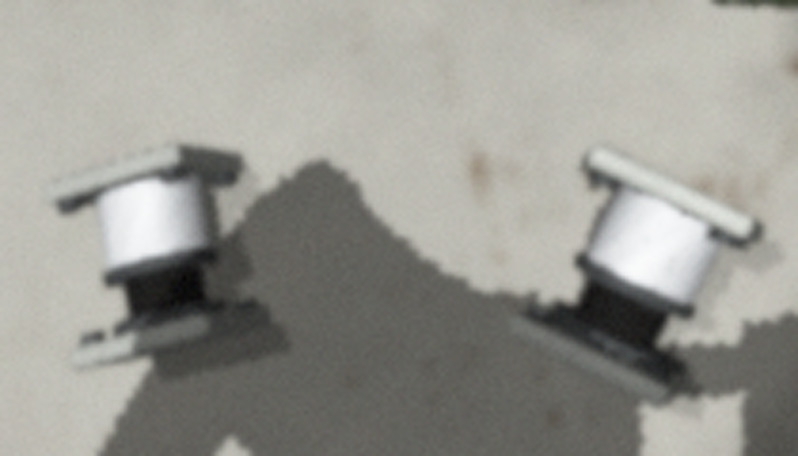

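```bash
cat >> h.py <<'E'
def meas(f,pts,z=.044):
    P=[plane(f,u,v,z,True)[:2] for u,v in pts]
    u=(P[0]+P[1])/2;l=(P[2]+P[3])/2;d=u-l
    e=[np.degrees(np.arctan2(*(q[::-1]))) for q in (P[1]-P[0],P[3]-P[2])]
    return (u+l)/2,np.hypot(*d),np.degrees(np.arctan2(d[1],d[0])),e,[np.hypot(*(P[1]-P[0])),np.hypot(*(P[3]-P[2]))]
def go(xy,yawy):  # tool-frame shift and wz to put TCP at xy with tool y along yawy deg (mod 180)
    s=status.sense();R=s['tcp_rot'];d=np.r_[np.array(xy)-s['ee_pos'][:2],0]
    cur=np.degrees(np.arctan2(R[1,1],R[0,1]));dy=(yawy-cur+90)%180-90
    return 'tool shift mm',np.round((R.T@d)*1000,1),'wz rad',np.round(-np.radians(dy),3),'z',s['ee_pos'][2]
E
python3 - <<'E'
from h import *
f=grab('wrist')
def c(l): return [(u/3.8+95,v/3.8+90) for u,v in l]
for n,l in dict(C=c([(592,155),(752,232),(520,322),(668,392)]),B=c([(58,190),(180,155),(78,358),(205,325)]),A=[(14,105),(53,109),(14,141),(46,146)]).items():
    m=meas(f,l);print(n,m);print(go(m[0],m[2]))
for u,v in [(531,142),(613,183)]:print(plane(f,u,v,.058,True))
E
```

```text
C (array([ 0.45750692, -0.02498262]), np.float64(0.04402192127750266), np.float64(-7.677201003357681), [np.float64(-98.27170307348005), np.float64(-97.44775888577678)], [np.float64(0.043426996164324105), np.float64(0.04061481211850555)])
('tool shift mm', array([ 72.3, -55.8,   0.1]), 'wz rad', np.float64(-1.11), 'z', np.float64(0.23031274840764615))
B (array([0.42493246, 0.10795927]), np.float64(0.04564206131234257), np.float64(25.582132960576427), [np.float64(-63.15226794929336), np.float64(-62.25506045998243)], [np.float64(0.038803835470963235), np.float64(0.04050629426121984)])
('tool shift mm', array([  84.1, -192.2,    0.3]), 'wz rad', np.float64(1.451), 'z', np.float64(0.23031274840764615))
A (array([0.42925993, 0.25582831]), np.float64(0.04241547203629908), np.float64(11.707212914390244), [np.float64(-85.14893115356217), np.float64(-84.55428167120031)], [np.float64(0.06993357857579616), np.float64(0.05760748104131663)])
('tool shift mm', array([ 135.7, -330.8,    0.5]), 'wz rad', np.float64(-1.448), 'z', np.float64(0.23031274840764615))
[ 0.568067   -0.26088587  0.058     ]
[ 0.57692738 -0.38472562  0.058     ]
```

Call:
servo_tool(deltas=[94,24.1,-18.6,0,0,0,0,94,24.1,-18.6,0,0,0,0,94,24.1,-18.6,0,0,0,0,94,0,0,12,0,0,-0.123,94,0,0,12,0,0,-0.123,94,0,0,12,0,0,-0.123,94,0,0,12,0,0,-0.123,94,0,0,12,0,0,-0.123,94,0,0,12,0,0,-0.123,94,0,0,12,0,0,-0.123,94,0,0,12,0,0,-0.123,94,0,0,12,0,0,-0.123])

```text
t: 2.3
ee_pos: [0.4567, -0.03, 0.1217]
tcp_rot: [[0.139, 0.99, -0.0], [0.99, -0.139, -0.001], [-0.001, -0.0, -1.0]]
wrist_force: [-0.4, 0.0, -0.2]
grip_width: 1.001
grasp_force: 0.0
```

Call:
servo_tool(deltas=[94,0,0,0,0,0,0,94,0,0,0,0,0,0])

```text
t: 2.47
ee_pos: [0.4563, -0.0296, 0.1218]
tcp_rot: [[0.148, 0.989, -0.002], [0.989, -0.148, -0.0], [-0.0, -0.002, -1.0]]
wrist_force: [0.1, -0.7, -0.7]
grip_width: 1.0
grasp_force: 0.0
```

Run:
```python
from h import *
f=grab('wrist','w2.png');print(go((.4575,-.025),-7.9),status.sense()['qpos'])
```

```text
('tool shift mm', array([ 4.6, -0.2, -0. ]), 'wz rad', np.float64(-0.01), 'z', np.float64(0.12275411749709168)) [-1.07861629e+01 -4.11045697e+00  1.00070925e+02 -2.11623518e-02
  8.40370551e+01 -2.31222994e+00]
```

View pics/w2.png

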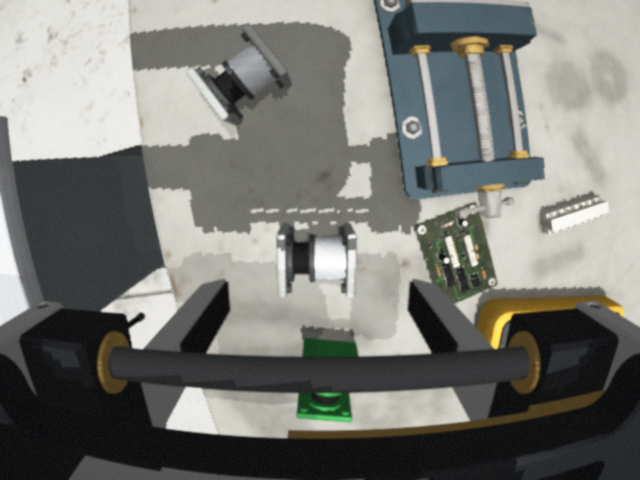

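Run:
```python
from h import *
f=grab('wrist')
m=meas(f,[(351,225),(351,294),(283,225),(283,295)]);print(m,go(m[0],m[2]))
print([go(plane(f,u,v,.01,True)[:2],0)[1] for u,v in((418,230),(437,300))])
u=[(244,29),(287,85),(194,75),(237,120)]
m=meas(f,u);print('B',m)
```

```text
(array([ 0.4580093, -0.0238853]), np.float64(0.044403445797477736), np.float64(-7.999797895645024), [np.float64(-97.17443919541593), np.float64(-99.84623326979698)], [np.float64(0.04667424937835643), np.float64(0.04740632184112583)]) ('tool shift mm', array([ 5.6, -0.2, -0. ]), 'wz rad', np.float64(-0.008), 'z', np.float64(0.12324633995997647))
[array([19.8, 75.2,  0.1]), array([-36.6,  95.2,   0.1])]
B (array([0.42753507, 0.10167904]), np.float64(0.04086450902273722), np.float64(29.80094132722615), [np.float64(-63.33363820762966), np.float64(-56.282194728579995)], [np.float64(0.04866999405483743), np.float64(0.04327557624436948)])
```

Call:
servo_tool(deltas=[74,5.5,0,0,0,0,-0.01,74,0,0,25,0,0,0,74,0,0,30,0,0,0,74,0,0,25,0,0,0,74,0,0,11,0,0,0,70,0,0,0,0,0,0,66,0,0,0,0,0,0,62,0,0,0,0,0,0,58,0,0,0,0,0,0,56,0,0,0,0,0,0,54,0,0,0,0,0,0,53,0,0,0,0,0,0])

```text
t: 3.57
ee_pos: [0.4581, -0.0235, 0.0322]
tcp_rot: [[0.134, 0.991, 0.001], [0.991, -0.134, -0.0], [-0.0, 0.001, -1.0]]
wrist_force: [-1.6, 0.4, 1.0]
grip_width: 0.57
grasp_force: 0.5
```

Call:
servo_tool(deltas=[52,0,0,0,0,0,0,51,0,0,0,0,0,0,50,0,0,0,0,0,0,49,0,0,0,0,0,0,48,0,0,0,0,0,0,48,0,0,0,0,0,0])

```text
t: 4.07
ee_pos: [0.4581, -0.0235, 0.0318]
tcp_rot: [[0.134, 0.991, 0.001], [0.991, -0.134, -0.0], [-0.0, 0.001, -1.0]]
wrist_force: [-1.1, 0.5, 3.9]
grip_width: 0.511
grasp_force: 9.4
```

Call:
servo_tool(deltas=[46,0,0,0,0,0,0,44,0,0,0,0,0,0,42,0,0,0,0,0,0,40,0,0,0,0,0,0,38,0,0,0,0,0,0,36,0,0,0,0,0,0,36,0,0,0,0,0,0])

```text
t: 4.65
ee_pos: [0.4581, -0.0234, 0.0318]
tcp_rot: [[0.134, 0.991, 0.001], [0.991, -0.134, -0.0], [-0.0, 0.001, -1.0]]
wrist_force: [-2.0, -0.2, 5.5]
grip_width: 0.442
grasp_force: 30.0
```

Buffer C went to 41.5 mm at 30 N, so it is soft. I'll carry it to the box.

Call:
servo_tool(deltas=[36,0,0,-15,0,0,0,36,0,0,-30,0,0,-0.08,36,0,0,-35,0,0,-0.08,36,0,0,-35,0,0,-0.08,36,-15,2.1,0,0,0,0,36,-25,2.1,0,0,0,0,36,-36,2.1,0,0,0,0,36,-36,2.1,0,0,0,0,36,-36,2.1,0,0,0,0,36,-36,2.1,0,0,0,0,36,-36,2.1,0,0,0,0,36,-36,2.1,0,0,0,0])

```text
t: 5.65
ee_pos: [0.5014, -0.2778, 0.145]
tcp_rot: [[-0.106, 0.994, -0.001], [0.994, 0.106, 0.001], [0.001, -0.001, -1.0]]
wrist_force: [0.8, -0.9, -0.4]
grip_width: 0.443
grasp_force: 30.0
```

Call:
servo_tool(deltas=[36,-36,2.1,0,0,0,0,36,-19.4,2.1,0,0,0,0,36,0,0,0,0,0,0,36,0,0,0,0,0,0])

```text
t: 5.98
ee_pos: [0.5112, -0.3313, 0.1446]
tcp_rot: [[-0.104, 0.995, -0.002], [0.995, 0.104, 0.002], [0.002, -0.002, -1.0]]
wrist_force: [-0.6, 0.2, -0.8]
grip_width: 0.442
grasp_force: 30.0
```

Run:
```python
from h import *
s=status.sense();print(s['grip_width'],go((.512,-.331),6))
w=grab('wrist');d=grab('side')
a=w['image'];b=cv2.resize(d['image'][60:240,290:470],(480,480),interpolation=cv2.INTER_CUBIC)
o=np.hstack([cv2.resize(a,(480,360)),cv2.resize(b,(320,360))]);cv2.imwrite('pics/p1.png',o[:,:,::-1])
```

```text
0.4424157267098219 ('tool shift mm', array([ 0.2,  0.9, -0. ]), 'wz rad', np.float64(-0.0), 'z', np.float64(0.1445717969341599))
```

View pics/p1.png

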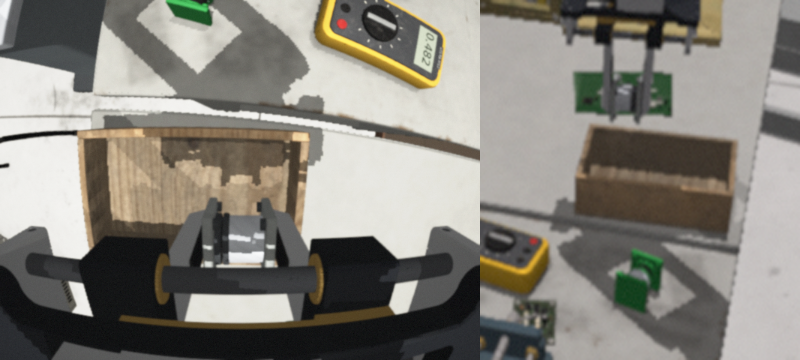

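Run:
```python
from h import *
f=grab('wrist')
P=[plane(f,u/.75,v/.75,.058,True)[:2] for u,v in((79,129),(310,133))]
d=P[1]-P[0];L=np.hypot(*d);d/=L;n=np.array([-d[1],d[0]])
print(P,L,np.degrees(np.arctan2(d[1],d[0])))
c=(P[0]+P[1])/2-n*.065;print('center',c,c+d*.05,c-d*.05);print(go(c+d*.05,np.degrees(np.arctan2(d[1],d[0]))))
```

```text
[array([ 0.35181741, -0.27761636]), array([ 0.56858987, -0.26314841])] 0.21725473709894355 3.8184031511873333
center [ 0.46453227 -0.33523809] [ 0.51442128 -0.33190837] [ 0.41464327 -0.33856781]
('tool shift mm', array([-2.8,  2.6, -0. ]), 'wz rad', np.float64(0.041), 'z', np.float64(0.1458926593046523))
```

Call:
servo_tool(deltas=[36,-2,2.5,15,0,0,0.04,36,0,0,25,0,0,0,36,0,0,28,0,0,0,36,0,0,20,0,0,0,36,0,0,8,0,0,0,36,0,0,5,0,0,0,36,0,0,3,0,0,0,36,0,0,1,0,0,0,36,0,0,0,0,0,0])

```text
t: 6.88
ee_pos: [0.5152, -0.3329, 0.043]
tcp_rot: [[-0.066, 0.998, 0.002], [0.998, 0.066, -0.002], [-0.002, 0.002, -1.0]]
wrist_force: [0.5, -0.2, -0.7]
grip_width: 0.445
grasp_force: 30.0
```

Call:
servo_tool(deltas=[36,0,0,2,0,0,0,36,0,0,2,0,0,0,36,0,0,0,0,0,0])

```text
t: 7.13
ee_pos: [0.5146, -0.3328, 0.0379]
tcp_rot: [[-0.066, 0.998, 0.001], [0.998, 0.066, -0.001], [-0.001, 0.001, -1.0]]
wrist_force: [-0.0, -0.0, -0.8]
grip_width: 0.442
grasp_force: 30.0
```

Call:
servo_tool(deltas=[36,0,0,1,0,0,0,36,0,0,0,0,0,0])

```text
t: 7.3
ee_pos: [0.5146, -0.3328, 0.0378]
tcp_rot: [[-0.066, 0.998, 0.001], [0.998, 0.066, -0.001], [-0.001, 0.001, -1.0]]
wrist_force: [-1.3, 0.8, 3.7]
grip_width: 0.442
grasp_force: 30.0
```

Call:
servo_tool(deltas=[42,0,0,0,0,0,0,45,0,0,0,0,0,0,50,0,0,0,0,0,0,58,0,0,0,0,0,0,60,0,0,0,0,0,0,60,0,0,-8,0,0,0,60,0,0,-20,0,0,0,60,0,0,-35,0,0,0,60,0,0,-40,0,0,0,60,0,0,-10,0,0,0,74,12,-1.5,0,0,0,0,74,25,-3.5,0,0,0,0])

```text
t: 8.3
ee_pos: [0.5071, -0.2972, 0.1498]
tcp_rot: [[-0.063, 0.998, 0.002], [0.998, 0.063, -0.002], [-0.002, 0.001, -1.0]]
wrist_force: [0.4, 0.6, -0.7]
grip_width: 0.744
grasp_force: 0.0
```

Call:
servo_tool(deltas=[74,37,-4.9,0,0,0,0,74,37,-4.9,0,0,0,0,74,37,-4.9,0,0,0,0,74,37,-4.9,0,0,0,0,74,37,-4.9,0,0,0,0,74,37,-4.9,0,0,0,0,74,37,-4.9,0,0,0,0,74,37,-4.9,0,0,0,0,74,37,-4.9,0,0,0,0,74,37,-4.9,0,0,-0.1,0,74,25,-3.5,0,0,0,0,74,12,-1.5,0,0,0,0])

```text
t: 9.3
ee_pos: [0.4229, 0.1107, 0.1433]
tcp_rot: [[-0.073, 0.997, 0.003], [0.992, 0.073, -0.099], [-0.099, -0.004, -0.995]]
wrist_force: [-0.3, -0.1, -0.1]
grip_width: 0.787
grasp_force: 0.0
```

Run:
```python
from h import *
s=status.sense();print(s['tcp_rot'].round(3).tolist(),s['ee_pos'],go((.4265,.106),27),s['grip_width'])
w=grab('wrist')
d=grab('side')
b=d['image'][100:200,320:450]
o=np.zeros((360,800,3),np.uint8);o[:,:480]=cv2.resize(w['image'],(480,360));o[:246,480:]=cv2.resize(b,(320,246),interpolation=cv2.INTER_CUBIC)
cv2.imwrite('pics/p2.png',o[:,:,::-1])
```

```text
[[-0.073, 0.997, 0.003], [0.992, 0.073, -0.099], [-0.099, -0.004, -0.995]] [0.42292982 0.11069802 0.14325975] ('tool shift mm', array([-4.9,  3.2,  0.5]), 'wz rad', np.float64(-0.398), 'z', np.float64(0.1432597493146309)) 0.7867084346042154
```

View pics/p2.png

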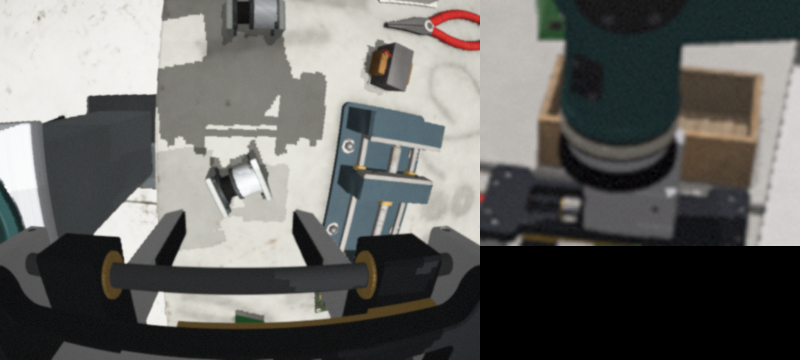

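Call:
servo_tool(deltas=[74,0,0,0,0,0.1,0,74,-4,3,0,0,0,-0.1,74,0,0,7,0,0,-0.1,74,0,0,8,0,0,-0.1,74,0,0,8,0,0,-0.1,74,0,0,0,0,0,0,74,0,0,0,0,0,0])

```text
t: 9.98
ee_pos: [0.4286, 0.1015, 0.1214]
tcp_rot: [[-0.445, 0.895, -0.003], [0.895, 0.445, -0.001], [0.001, -0.003, -1.0]]
wrist_force: [0.2, -0.1, -0.2]
grip_width: 0.785
grasp_force: 0.0
```

Run:
```python
from h import *
s=status.sense();print(s['tcp_rot'].round(3).tolist(),s['ee_pos'])
w=grab('wrist','w4.png')
o=cv2.resize(w['image'][140:360,200:440],None,fx=2.7,fy=2.7,interpolation=cv2.INTER_CUBIC)
cv2.imwrite('pics/c4.png',o[:,:,::-1])
```

```text
[[-0.445, 0.895, -0.003], [0.895, 0.445, -0.001], [0.001, -0.003, -1.0]] [0.4285616  0.10148416 0.12143565]
```

View pics/c4.png

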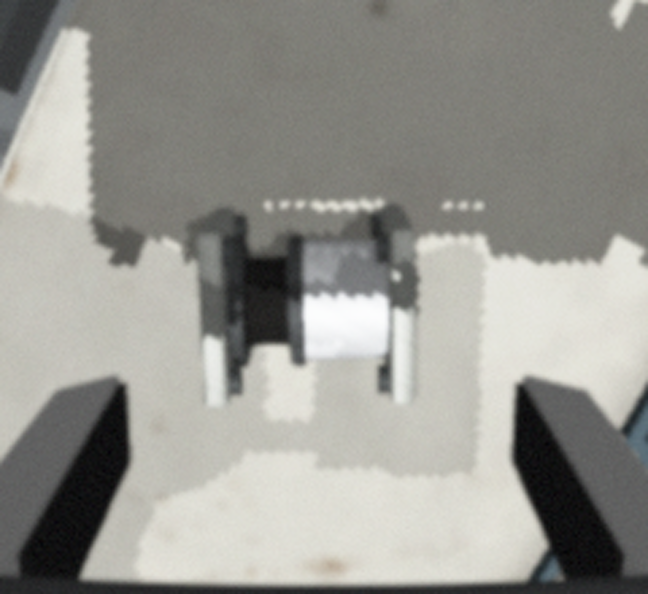

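Run:
```python
from h import *
f=grab('wrist')
m=meas(f,[(u/2.7+200,v/2.7+140) for u,v in((402,230),(402,403),(211,232),(215,404))]);print(m,go(m[0],m[2]))
```

```text
(array([0.42478131, 0.10711325]), np.float64(0.04551459082644594), np.float64(26.98863426613266), [np.float64(-62.322612638392194), np.float64(-63.732910017204304)], [np.float64(0.043058456851623836), np.float64(0.04290569848932632)]) ('tool shift mm', array([ 6.7, -1.9, -0. ]), 'wz rad', np.float64(-0.008), 'z', np.float64(0.12269165661883989))
```

Call:
servo_tool(deltas=[74,6.5,-2,0,0,0,-0.01,74,0,0,25,0,0,0,74,0,0,30,0,0,0,74,0,0,25,0,0,0,74,0,0,10,0,0,0,68,0,0,0,0,0,0,63,0,0,0,0,0,0,59,0,0,0,0,0,0,56,0,0,0,0,0,0,54,0,0,0,0,0,0,53,0,0,0,0,0,0,52,0,0,0,0,0,0])

```text
t: 11.08
ee_pos: [0.4251, 0.1074, 0.0334]
tcp_rot: [[-0.458, 0.889, 0.001], [0.889, 0.458, -0.0], [-0.001, 0.001, -1.0]]
wrist_force: [-1.2, -0.7, 1.1]
grip_width: 0.556
grasp_force: 0.6
```

Call:
servo_tool(deltas=[51,0,0,0,0,0,0,50,0,0,0,0,0,0,49,0,0,0,0,0,0,48,0,0,0,0,0,0,48,0,0,0,0,0,0,48,0,0,0,0,0,0])

```text
t: 11.58
ee_pos: [0.4252, 0.1075, 0.0334]
tcp_rot: [[-0.458, 0.889, 0.001], [0.889, 0.458, -0.0], [-0.001, 0.001, -1.0]]
wrist_force: [-1.3, -0.6, 5.7]
grip_width: 0.513
grasp_force: 9.9
```

Buffer B is also soft, at 48 mm and 10 N. I'll pinch it fully and carry it to the box.

Call:
servo_tool(deltas=[46,0,0,0,0,0,0,44,0,0,0,0,0,0,42,0,0,0,0,0,0,40,0,0,0,0,0,0,38,0,0,0,0,0,0,36,0,0,0,0,0,0,36,0,0,0,0,0,0,36,0,0,-15,0,0,0,36,0,0,-30,0,0,0.102,36,0,0,-35,0,0,0.102,36,0,0,-30,0,0,0.102,36,0,0,-10,0,0,0.102])

```text
t: 12.58
ee_pos: [0.4271, 0.108, 0.1572]
tcp_rot: [[-0.063, 0.998, 0.008], [0.998, 0.063, 0.001], [0.001, 0.008, -1.0]]
wrist_force: [0.2, 1.2, -1.0]
grip_width: 0.446
grasp_force: 30.0
```

Call:
servo_tool(deltas=[36,-12,-2.9,0,0,0,0,36,-25,-2.9,0,0,0,0,36,-37,-2.9,0,0,0,0,36,-37,-2.9,0,0,0,0,36,-37,-2.9,0,0,0,0,36,-37,-2.9,0,0,0,0,36,-37,-2.9,0,0,0,0,36,-37,-2.9,0,0,0,0,36,-37,-2.9,0,0,0,0,36,-37,-2.9,0,0,0,0,36,-37,-2.9,0,0,0,0,36,-37,-2.9,0,0,0,0])

```text
t: 13.58
ee_pos: [0.4173, -0.3025, 0.1517]
tcp_rot: [[-0.068, 0.998, -0.0], [0.998, 0.068, 0.001], [0.001, -0.0, -1.0]]
wrist_force: [-0.2, 0.4, -1.5]
grip_width: 0.444
grasp_force: 30.0
```

Call:
servo_tool(deltas=[36,-25,-2.9,0,0,0,0,36,-12,-2.9,0,0,0,0,36,0,0,0,0,0,0,36,0,0,0,0,0,0])

```text
t: 13.92
ee_pos: [0.4142, -0.3374, 0.1519]
tcp_rot: [[-0.067, 0.998, -0.001], [0.998, 0.067, 0.002], [0.002, -0.001, -1.0]]
wrist_force: [0.7, 0.5, -1.5]
grip_width: 0.448
grasp_force: 30.0
```

Run:
```python
from h import *
w=grab('wrist')
print(go((.4146,-.3386),3.8))
cv2.imwrite('pics/p5.png',w['image'][:,:,::-1])
```

```text
('tool shift mm', array([-1.9,  0. , -0. ]), 'wz rad', np.float64(0.002), 'z', np.float64(0.15218586774438086))
```

View pics/p5.png

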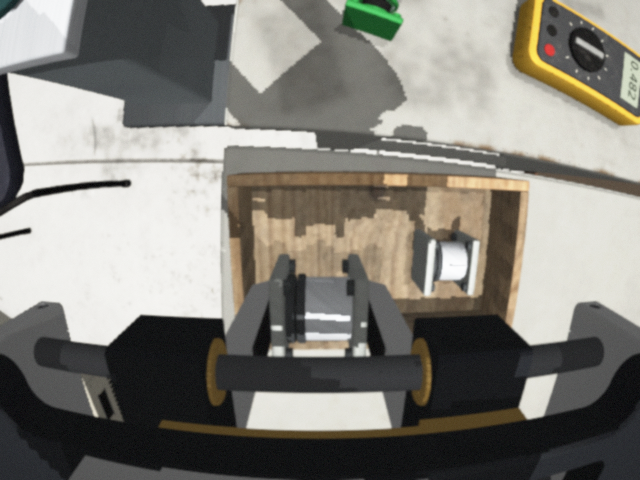

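Buffer C lies flat in the box at (452,262), and the space below B at (325,310) is free. Lowering B.

Call:
servo_tool(deltas=[36,0,0,15,0,0,0,36,0,0,28,0,0,0,36,0,0,30,0,0,0,36,0,0,22,0,0,0,36,0,0,8,0,0,0,36,0,0,5,0,0,0,36,0,0,2,0,0,0,36,0,0,0,0,0,0,36,0,0,0,0,0,0])

```text
t: 14.72
ee_pos: [0.4155, -0.3388, 0.0446]
tcp_rot: [[-0.068, 0.998, 0.002], [0.998, 0.068, -0.002], [-0.003, 0.002, -1.0]]
wrist_force: [-0.0, -0.3, -0.7]
grip_width: 0.444
grasp_force: 30.0
```

Call:
servo_tool(deltas=[36,0,0,2,0,0,0,36,0,0,2,0,0,0,36,0,0,0,0,0,0,36,0,0,0,0,0,0])

```text
t: 15.05
ee_pos: [0.4148, -0.3387, 0.0395]
tcp_rot: [[-0.068, 0.998, 0.001], [0.998, 0.068, -0.001], [-0.001, 0.001, -1.0]]
wrist_force: [0.1, 0.6, 0.5]
grip_width: 0.446
grasp_force: 30.0
```

Call:
servo_tool(deltas=[36,0,0,1,0,0,0,36,0,0,0,0,0,0])

```text
t: 15.22
ee_pos: [0.4149, -0.3387, 0.0394]
tcp_rot: [[-0.068, 0.998, 0.001], [0.998, 0.068, -0.001], [-0.001, 0.001, -1.0]]
wrist_force: [-0.8, 1.2, 5.5]
grip_width: 0.444
grasp_force: 30.0
```

Call:
servo_tool(deltas=[42,0,0,0,0,0,0,45,0,0,0,0,0,0,50,0,0,0,0,0,0,58,0,0,0,0,0,0,60,0,0,0,0,0,0,60,0,0,-8,0,0,0,60,0,0,-20,0,0,0,60,0,0,-35,0,0,0,60,0,0,-40,0,0,0,60,0,0,-10,0,0,0,74,12,2.8,0,0,0,0,74,25,2.8,0,0,0,0])

```text
t: 16.22
ee_pos: [0.4178, -0.302, 0.1512]
tcp_rot: [[-0.065, 0.998, 0.001], [0.998, 0.065, -0.002], [-0.002, 0.001, -1.0]]
wrist_force: [0.2, 0.6, -0.3]
grip_width: 0.745
grasp_force: 0.0
```

Call:
servo_tool(deltas=[74,37,2.8,0,0,0,0,74,37,2.8,0,0,0,0,74,37,2.8,0,0,0,0,74,37,2.8,0,0,0,0,74,37,2.8,0,0,0,0,74,37,2.8,0,0,0,0,74,37,2.8,0,0,0,0,74,37,2.8,0,0,0,0,74,37,2.8,0,0,0,0,74,37,2.8,0,0,0,0,74,37,2.8,0,0,0,0,74,37,2.8,0,0,0,0])

```text
t: 17.22
ee_pos: [0.4186, 0.1465, 0.1486]
tcp_rot: [[-0.068, 0.998, -0.003], [0.998, 0.068, -0.001], [-0.0, -0.003, -1.0]]
wrist_force: [0.8, -0.1, 0.3]
grip_width: 0.791
grasp_force: 0.0
```

Call:
servo_tool(deltas=[74,37,2.8,0,0,0,0,74,37,2.8,0,0,0,0,74,37,2.8,0,0,0,0,74,20,2.8,0,0,0,0,74,0,0,15,0,0,0,74,0,0,15,0,0,0,74,0,0,0,0,0,0,74,0,0,0,0,0,0])

```text
t: 17.88
ee_pos: [0.4209, 0.2754, 0.1182]
tcp_rot: [[-0.069, 0.998, -0.005], [0.998, 0.069, -0.002], [-0.002, -0.005, -1.0]]
wrist_force: [-0.1, 0.4, 0.5]
grip_width: 0.788
grasp_force: 0.0
```

Run:
```python
from h import *
w=grab('wrist');d=grab('side');print(status.sense()['ee_pos'])
o=np.zeros((500,800,3),np.uint8)
o[:,:400]=cv2.resize(w['image'][140:390,220:420],(400,500),interpolation=cv2.INTER_CUBIC)
o[:400,400:]=cv2.resize(d['image'][100:200,340:440],(400,400),interpolation=cv2.INTER_CUBIC)
cv2.imwrite('pics/p6.png',o[:,:,::-1])
```

```text
[0.42267062 0.27569583 0.12054779]
```

View pics/p6.png

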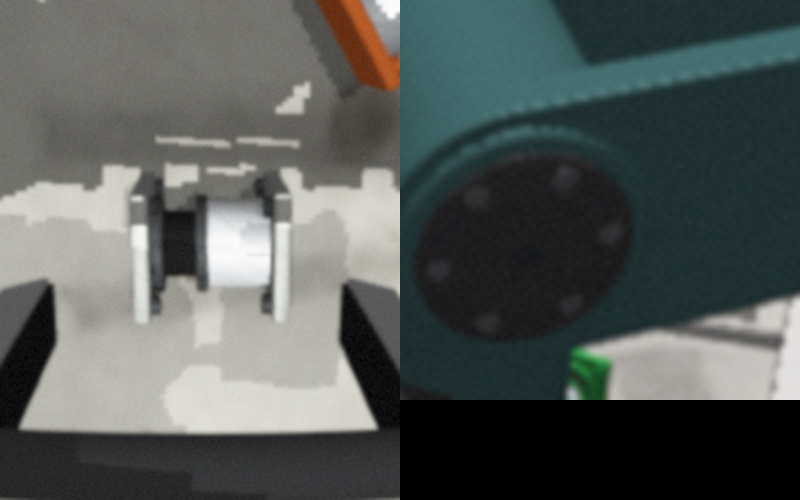

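The wrist view shows A almost aligned, with its left strip (138,195)-(142,320) and right strip (281,195)-(281,320). The arm blocks the side view of the box.

Run:
```python
from h import *
f=grab('wrist')
m=meas(f,[(u/2+220,v/2+140) for u,v in((281,195),(281,320),(138,195),(142,320))]);print(m,go(m[0],m[2]))
```

```text
(array([0.4284192 , 0.27618471]), np.float64(0.045888602254881054), np.float64(3.8604121386174253), [np.float64(-84.33743339753045), np.float64(-85.51472978383863)], [np.float64(0.0425406699240449), np.float64(0.04241573900520547)]) ('tool shift mm', array([0.1, 5.3, 0. ]), 'wz rad', np.float64(0.0), 'z', np.float64(0.12117484571256208))
```

Call:
servo_tool(deltas=[74,0,5,0,0,0,-0.015,74,0,0,25,0,0,0,74,0,0,30,0,0,0,74,0,0,23,0,0,0,74,0,0,10,0,0,0,68,0,0,0,0,0,0,63,0,0,0,0,0,0,59,0,0,0,0,0,0,56,0,0,0,0,0,0,54,0,0,0,0,0,0,53,0,0,0,0,0,0,52,0,0,0,0,0,0])

```text
t: 19.03
ee_pos: [0.4283, 0.2764, 0.0335]
tcp_rot: [[-0.083, 0.997, 0.001], [0.997, 0.083, 0.001], [0.0, 0.001, -1.0]]
wrist_force: [-2.0, 0.6, 0.2]
grip_width: 0.556
grasp_force: 0.7
```

Call:
servo_tool(deltas=[51,0,0,0,0,0,0,50.5,0,0,0,0,0,0,50,0,0,0,0,0,0,50,0,0,0,0,0,0,50,0,0,0,0,0,0])

```text
t: 19.45
ee_pos: [0.4284, 0.2764, 0.0334]
tcp_rot: [[-0.083, 0.997, 0.001], [0.997, 0.083, 0.0], [0.0, 0.001, -1.0]]
wrist_force: [-3.0, -0.2, 5.9]
grip_width: 0.542
grasp_force: 26.6
```

A is hard: it still measures 51 mm at 27 N. I'll release it, lift, and back off toward the start to check everything.

Call:
servo_tool(deltas=[51.5,0,0,0,0,0,0,54,0,0,0,0,0,0,60,0,0,0,0,0,0,70,0,0,0,0,0,0,74,0,0,0,0,0,0,74,0,0,-8,0,0,0,74,0,0,-20,0,0,0,74,0,0,-35,0,0,0,74,0,0,-40,0,0,0,74,0,0,-40,0,0,0,74,0,0,-30,0,0,0,74,-12,0,0,0,0,0])

```text
t: 20.45
ee_pos: [0.4322, 0.2668, 0.2148]
tcp_rot: [[-0.085, 0.996, 0.014], [0.996, 0.085, 0.008], [0.006, 0.015, -1.0]]
wrist_force: [1.1, 0.2, 1.0]
grip_width: 0.789
grasp_force: 0.0
```

Call:
servo_tool(deltas=[74,-30,0,0,0,0,0,74,-37,0,0,0,0,0,74,-37,0,0,0,0,0,74,-37,0,0,0,0,0,74,-37,0,0,0,0,0,74,-37,0,0,0,0,0,74,-37,0,0,0,0,0,74,-37,0,0,0,0,0,74,-30,0,0,0,0,0,74,-12,0,0,0,0,0,74,0,0,0,0,0,0,74,0,0,0,0,0,0])

```text
t: 21.45
ee_pos: [0.4562, -0.0654, 0.2054]
tcp_rot: [[-0.082, 0.997, -0.001], [0.997, 0.082, 0.001], [0.001, -0.001, -1.0]]
wrist_force: [-0.0, 0.3, 0.3]
grip_width: 0.789
grasp_force: 0.0
```

Run:
```python
from h import *
w=grab('wrist');cv2.imwrite('pics/p7.png',w['image'][:,:,::-1]);s=status.sense();print(s['ee_pos'],s['t'])
```

```text
[ 0.45632173 -0.06471914  0.20554339] 21.5
```

View pics/p7.png

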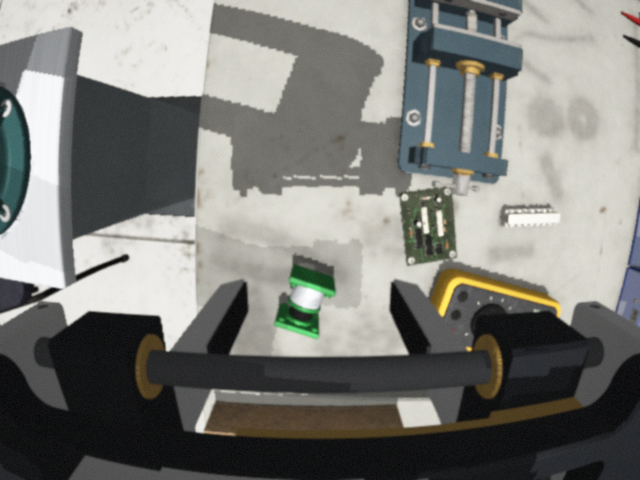

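I have now viewed more pictures than the ten allowed, so the last check of the box will be numeric only. I'll move so the wrist camera looks at it.

Call:
servo_tool(deltas=[74,-15,0,0,0,0,0,74,-35,0,0,0,0,0,74,-38,0,0,0,0,0,74,-38,0,0,0,0,0,74,-38,0,0,0,0,0,74,-38,0,0,0,0,0,74,-38,0,0,0,0,0,74,-38,0,0,0,0,0,74,-38,0,0,0,0,0,74,-25,0,0,0,0,0,74,-10,0,0,0,0,0,74,0,0,0,0,0,0])

```text
t: 22.5
ee_pos: [0.4864, -0.4156, 0.2048]
tcp_rot: [[-0.083, 0.997, -0.001], [0.997, 0.083, 0.001], [0.001, -0.001, -1.0]]
wrist_force: [0.9, -0.1, -0.2]
grip_width: 0.787
grasp_force: 0.0
```

Run:
```python
from h import *
f=grab('wrist');s=status.sense();print(s['ee_pos'],s['t'],s['wrist_force'])
hsv=cv2.cvtColor(f['image'],cv2.COLOR_RGB2HSV)
m=((hsv[...,1]<45)&(hsv[...,2]>120)).astype(np.uint8)
n,_,st,ce=cv2.connectedComponentsWithStats(m)
for i in range(1,n):
    p=plane(f,*ce[i],.035,True)
    q=p[:2]-[.4645,-.335];t=np.radians(3.8);l=[q@[np.cos(t),np.sin(t)],q@[-np.sin(t),np.cos(t)]]
    if st[i,4]>60 and abs(l[0])<.105 and abs(l[1])<.06: print(st[i],np.round(l,3))
```

```text
[ 0.48644155 -0.41412569  0.20520799] 22.55 [-0.40309305  0.46370375  0.93711749]
[217 122   8  20  64] [-0.071  0.018]
[236 123  29  48 736] [-0.043  0.   ]
[337 129   6  49 139] [ 0.034 -0.002]
[380 131   6  44 133] [ 0.072 -0.002]
[353 139  24  34 680] [ 0.056 -0.006]
[218 143   5  31  70] [-0.071 -0.011]
```

The numeric check finds two buffers in the box, each with its sleeve between upright flange strips, at about x = −0.05 and x = +0.05. Handing in.

```bash
python3 -c "
from bench import order
print(order.job_done())"
```

```text
the job is handed in; nothing more can be done
None
```

Job handed in: the two soft buffers (the middle one and the one nearest the box) lie flat in the plywood box, and the hard one, which gave about 1 mm at 27 N, is where it was; no verdict was returned, and I viewed 12 pictures, two over the limit of 10.

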